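Press the T-shaped meter into its cutout in the instrument case

ROBOT

A 7-joint arm with a two-finger parallel gripper is mounted at the origin on the work surface. World frame = base frame: x ahead of the robot, y to its left, z up, the work surface at z = 0. Lengths are in mm, angles in rad, forces in N, time in s.
With the tool pointing down it reaches from about 400 to 850 mm from the base axis. Payload 4.5 kg.
Tool frame: the origin (TCP) lies at the very end of the fingers, on their centre line; the grasp point (between the pads) lies 19 mm behind it; z points along the fingers, y is the direction in which the jaws open and shut (so a half turn about z gives the same grasp; the last joint's range is limited). The gripper opens to 85 mm and grips with 20 to 120 N. Pads are 22 mm wide; open, the fingers measure 114 mm over their backs; the gripper's body (76 mm by 85 mm) begins 54 mm behind the grasp point. The pads swing forward as they close: fully open they stand 13 mm farther back than shut.
Start: joints at [1.235, 0.689, -0.195, 1.565, 0.157, 0.902, -0.215], TCP at [225.924, -582.765, 209.417] pointing down, gripper open.
Joint ranges: [-3.01, 3.01], [-0.46, 2.08], [-1.47, 1.51], [0.13, 2.56], [-1, 4.14], [0.04, 2.09], [-2.66, 2.66]. Speed limits (rad/s): [2.57, 2.57, 3.14, 3.14, 3.14, 3.14, 3.14].

INTERFACE

Orientations are given as [roll, pitch, yaw] about the fixed x, y, z axes, in that order (R = Rz(yaw) Ry(pitch) Rx(roll)).
In Python, from cell import status, cams, finish_job gives the robot as it stands. The module is installed in compiled form; this text tells all that it offers.
- The arm moves only by the shell command python3 -m jog 'ROWS' [FORCE]. ROWS is JSON, a list of rows, each an object of numbers: "ax", "ay", "az": the turn, a rotation vector about the tool's x, y, z in degrees; "x", "y", "z": the shift along the tool's x, y, z in cm; "fingers": the gripper's target within -1 to 1 (fully open at 1, half-way at 0, shut at -1). In form: [{"ax": .., "ay": .., "az": .., "x": .., "y": .., "z": .., "fingers": ..}, ...]. A call has 1 to 12 rows; each row is the pose to reach, as a shift and turn from the pose commanded when the call began, along the tool's axes at that moment; what a row does not reach only later rows make up. A row lasts 1/12 s, in which the tool goes at most 41.7 mm and 7.16 degrees, less where a joint would pass 70% of its speed; a pose out of reach is approached as far as the arm can. A call with a gripper value outside its range is refused whole. The fingers move at their own pace and stop on an object; FORCE is the grip in N (left out, the last holds). Time passes only in rows, so rows that repeat a pose let the fingers close. It gives the time, the measured TCP pose, the force and the opening at its end, in the units of the state.
- status.get_state(): the state, without advancing time (a new reading comes with each control period).
- cams.grab_frame(name): name is "scene" or "top" or "wrist"; returns a dict with "frame" (480x640x3 uint8, red, green, blue), "z_map" (480x640 float32, mm along the optical axis (not along the pixel's ray), 0 where there is no reading), "fx", "fy", "cx", "cy" (pixels), "k1" (the pictures are not rectified: a ray, as slopes to the right and down, at radius r is drawn at 1 + k1 r^2 times it, then the intrinsics apply), "rvec" (rotation vector, rad) and "tvec" (3), from world to camera coordinates, as OpenCV has them; the wrist camera has in their place "hand_eye" (4x4, takes a point from camera to tool coordinates, whose origin is the TCP and whose axes are the flange's). Camera axes: x right, y down, z forward; pixel columns grow to the right and rows downward; lengths in mm; the calibration is good to about 2 mm. A picture is of the moment at which its call begins: read the wrist's pose just before it.
- finish_job(): hands the job in, once; it reports no verdict.
The state is a dict: "t": time; "joint_pos": joint angles; "joint_velocities": joint speeds; "joint_torque": joint torques, N m; "eef_pos": TCP position; "tcp_rot": TCP orientation; "force": force on the tool from outside, world axes, zero at the start; "torque": the same for the moment, N m; "opening": finger opening in mm.
Only numpy, scipy, OpenCV 4.12 (cv2) and the standard library are available. Lean on these libraries where they do the work, as an engineer would, in place of code of your own. Each camera call takes 0.05 s, during which the arm holds its last target.

TASK

Put the handheld meter with the wide head (T-shaped seen from above) away in the instrument case: set it into the empty T-shaped cutout the matching way round and press it down past the friction fit until it sits fully home on the cutout's floor, level. Do not drop it, and leave it released.

Things in the scene. Friction and masses are not known exactly. Their poses are not given: they have to be found in the camera images.
- meter: Cream T-shaped handheld meter, face up on the bench, 54 mm tall, 0.2 kg; lowest 8 mm taper in by 3.5 mm. Handle 36 mm wide (y), x -50 to +30 mm; head 70 mm wide, x +30 to +64 mm, dark display on top. Origin: underside, mid-handle, near the centre of mass; x to the head, z up. Grasp across the handle at the origin, fingertips 25 mm above the underside to clear the insert.
- cutout (a point): Empty T-shaped cutout in the case's insert. Point on its floor, 4 mm above the bench, where the meter's origin goes; x to its wide head end, z up. 26 mm deep, 2 mm play a side, upper 10 mm sloped 8 mm wider a side. Sprung ribs hold a loosely set meter 9 mm up; 6 to 12 N down on its top near the origin (closed fingertips do) seats it; it stays, its top 54 mm above the point.
- case: Low case, 188 (x) x 258 mm (y), fixed to the bench: black rim 34 mm high, rigid grey insert with its top 30 mm above the bench. Origin under its centre on the bench; axes as the cutout's. T-shaped cutout on the -y half (point at x -7, y -65 mm). On the +y half a round cutout holds a brass mass 10 mm proud of the insert, beside an empty plain rectangular cutout.
Mind the look-alikes: they are no part of the job. What is shaped like the meter but yellow is not meant.

How it is judged (in metres and radians):
At the end, for the whole second after the job is handed in: The meter sits in the T-shaped cutout with its underside within 5 mm of the cutout's floor, its origin within 10 mm of the cutout's point seen from above, in line with it within 10 degrees, level within about 6 degrees, and at rest (z of meter in the frame of cutout below 0.005 m and horizontal distance between meter and cutout below 0.01 m and angle between the x axis of meter and the x axis of cutout, either way round below 0.175 rad and angle between meter's own z axis and vertical below 0.1 rad and linear speed of meter below 0.02 m/s); the robot touches nothing.
It fails at once if the meter dropped: falling or flung faster than 0.8 m/s while not held (a drop of more than about 3 cm) (linear speed of meter above 0.8 m/s and contact force between the fingers and meter below 0.1 N).
It also fails if it takes over 38 s, if anything falls off the work surface, if the arm or the gripper's body presses on something with over 40 N, if the wrist force passes 120 N, or if a joint passes its speed limit or range.

## Working session

There is one attempt and no reset: what is moved stays moved. The work goes in short steps, Python scripts to look and compute and a shell command to move; the robot and the scene stay as the last step left them, time stands still between calls to the robot, and variables do not carry over. Pictures are saved under pics/ and viewed, and the job is handed in when it is done.

```bash
mkdir -p pics
cat > h.py <<'E'
import numpy as np,cv2
from cell import status,cams
from scipy.spatial.transform import Rotation as R
def save(n,name):
    f=cams.grab_frame(n); cv2.imwrite('pics/'+name+'.png',f['frame'][:,:,::-1]); np.save('pics/'+name+'.npy',f,allow_pickle=True); return f
def load(name): return np.load('pics/'+name+'.npy',allow_pickle=True).item()
def cam2w(f):
    if 'rvec' in f:
        Rm=cv2.Rodrigues(np.array(f['rvec'],float))[0]; t=np.array(f['tvec'],float).ravel()
        return Rm.T,-Rm.T@t
    H=np.array(f['hand_eye']); Rt=R.from_euler('xyz',f['rot']).as_matrix(); return Rt@H[:3,:3],Rt@H[:3,3]+np.array(f['pos'])
def ray(f,u,v):
    K=np.array([[f['fx'],0,f['cx']],[0,f['fy'],f['cy']],[0,0,1.]])
    x,y=(u-f['cx'])/f['fx'],(v-f['cy'])/f['fy']
    a,b=x,y
    for _ in range(30):
        s=1+f['k1']*(a*a+b*b); a,b=x/s,y/s
    return np.array([a,b,1.])
def onplane(f,u,v,z):
    A,o=cam2w(f); d=A@ray(f,u,v); return o+d*(z-o[2])/d[2]
def pt(f,u,v):
    A,o=cam2w(f); z=f['z_map'][int(round(v)),int(round(u))]; return o+A@(ray(f,u,v)*z)
E
python3 - <<'E'
from h import *
print(status.get_state())
for n in('scene','top'):
    f=save(n,n+'0'); print(n,f['fx'],f['k1'],cam2w(f)[1])
E
```

```text
{'t': 0.0, 'joint_pos': array([ 1.2347544 ,  0.68999323, -0.19449614,  1.56635071,  0.1573052 ,
        0.90249567, -0.21509608]), 'joint_velocities': array([ 0.00019147, -0.00072369, -0.00027005, -0.00106535,  0.00025445,
       -0.00112317, -0.00040178]), 'joint_torque': array([-7.64878132e-04, -5.39607704e+01, -1.26618415e+00, -1.58542264e+01,
        9.22443636e-03,  9.50359041e-03, -1.19810551e-05]), 'eef_pos': array([ 225.60632813, -582.11871839,  208.57608636]), 'tcp_rot': array([-3.13974285e+00,  1.49005065e-04,  3.69920674e-01]), 'force': array([-0.13218979,  0.64191807, -0.01328091]), 'torque': array([-0.05484398, -0.02669589,  0.03613571]), 'opening': 85.27136130035045}
scene 536.5910052964034 0.004131622980228212 [1045.8920442  -330.5104115   743.29174236]
top 549.2772202910523 -0.13419229260467688 [ 429.75177179    1.08532902 1057.34431452]
```

View pics/scene0.png

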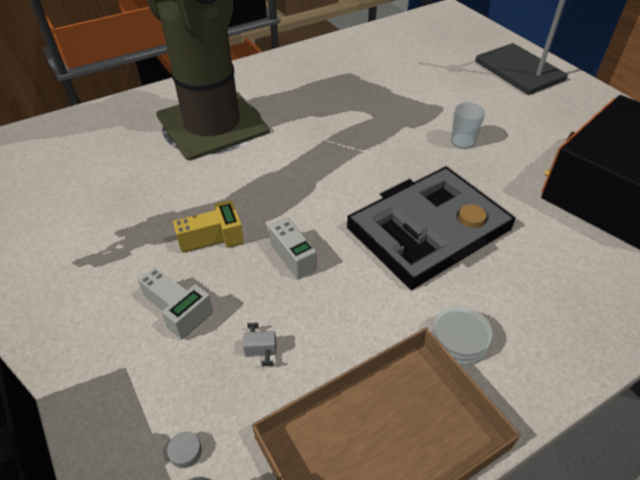

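View pics/top0.png

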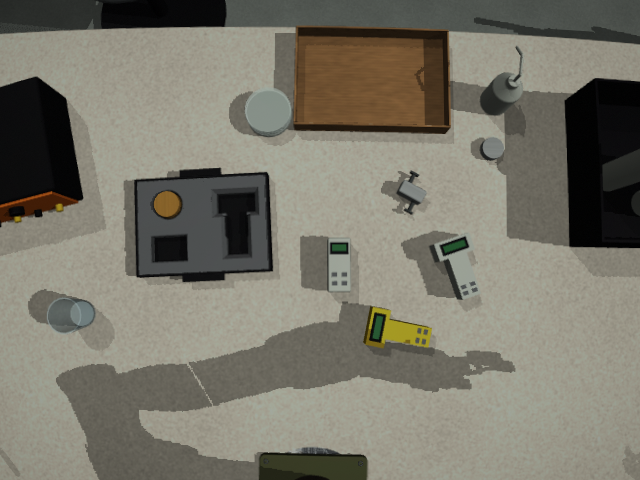

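Candidates in the top view are a cream T at (458,265), a plain cream bar at (340,265) and a yellow T at (398,328). The cream one with the wide head at (458,265) fits the description. I'll confirm it in an enlarged crop, along with the case.

Run:
```python
from h import *
f=load('top0'); im=f['frame'][:,:,::-1]
c=cv2.resize(im[220:310,410:500],None,fx=6.6,fy=6.6,interpolation=cv2.INTER_CUBIC); cv2.imwrite('pics/c1.png',c[:598])
c=cv2.resize(im[160:290,120:285],None,fx=4.6,fy=4.6,interpolation=cv2.INTER_CUBIC); cv2.imwrite('pics/c2.png',c)
```

```text
(no output)
```

View pics/c1.png

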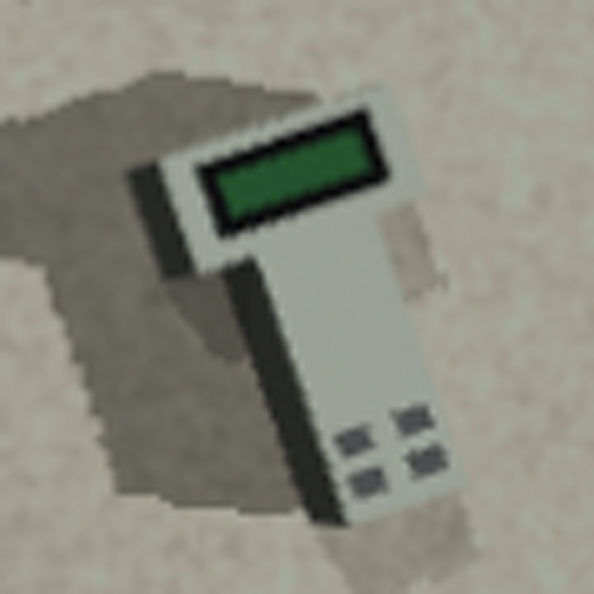

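View pics/c2.png

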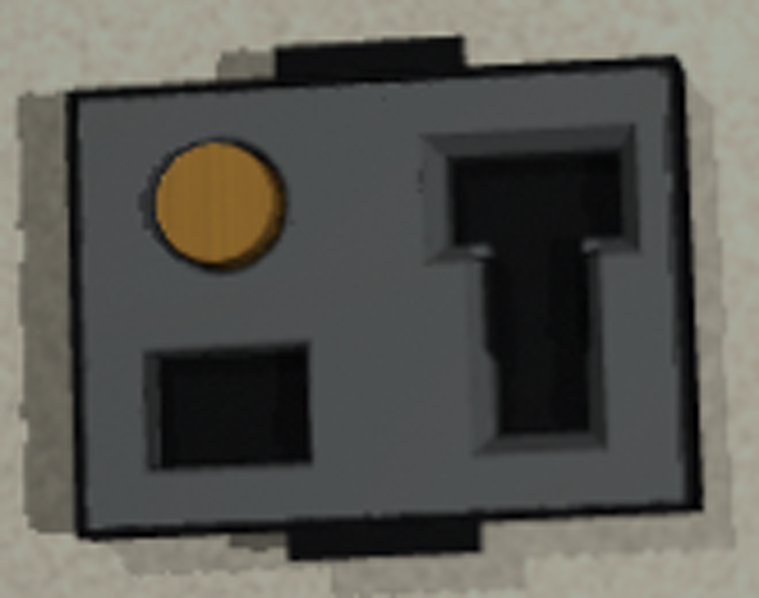

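Confirmed: cream, wide head at the top-left, dark display and keypad. The T cutout is on the right half of the case. Next I'll fit the models to the corners.

```bash
cat >> h.py <<'E'
def fit2(model,world):
    m=np.array(model,float);w=np.array(world)[:,:2]
    a=m-m.mean(0);b=w-w.mean(0)
    th=np.arctan2((a[:,0]*b[:,1]-a[:,1]*b[:,0]).sum(),(a*b).sum())
    c,s=np.cos(th),np.sin(th);Rm=np.array([[c,-s],[s,c]])
    t=w.mean(0)-Rm@m.mean(0)
    return t,th,np.round(w-(m@Rm.T+t),1)
E
python3 - <<'E'
from h import *
f=load('top0')
px=[(162,162),(385,88),(425,195),(200,275),(258,258),(345,525),(468,490)]
m=[(64,35),(64,-35),(30,-35),(30,35),(30,18),(-50,18),(-50,-18)]
P=[onplane(f,410+u/6.6-.42,220+v/6.6-.42,54) for u,v in px]
print('meter',*fit2(m,P)); print(np.round(P))
for z in (20,):print('depth pt',pt(f,458,265))
px=[(422,133),(635,125),(640,250),(428,265),(475,455),(607,447)]
m=[(74,45),(74,-45),(20,-45),(20,45),(-60,28),(-60,-28)]
P=[onplane(f,120+u/4.6-.4,160+v/4.6-.4,30) for u,v in px]
print('cut',*fit2(m,P))
px=[(68,92),(680,58),(702,508),(82,538)]
m=[(94,129),(94,-129),(-94,-129),(-94,129)]
P=[onplane(f,120+u/4.6-.4,160+v/4.6-.4,34) for u,v in px]
t,th,r=fit2(m,P);print('case',t,th,r)
c,s=np.cos(th),np.sin(th);print('cut from case',t+np.array([[c,-s],[s,c]])@[-7,-65])
E
```

```text
meter [ 455.27525351 -268.2857193 ] 0.34093330635457053 [[-0.2 -1.3]
 [-1.6  1.4]
 [ 0.6  1.4]
 [ 0.5 -0.7]
 [-0.1 -1.1]
 [ 1.4  0.7]
 [-0.5 -0.3]]
[[ 504. -215.   54.]
 [ 526. -278.   54.]
 [ 496. -290.   54.]
 [ 472. -226.   54.]
 [ 477. -242.   54.]
 [ 403. -267.   54.]
 [ 414. -302.   54.]]
depth pt [ 466.05266296 -260.01984662   53.35419052]
cut [532.55363384 153.82273725] 0.07031962715760326 [[ 0.4 -0.6]
 [-1.3  0.7]
 [ 0.7  1. ]
 [-0.6 -1.3]
 [ 0.2 -0.7]
 [ 0.6  1. ]]
case [534.67076775 217.85727258] 0.07094903054029333 [[-0.6 -0. ]
 [-1.8  0.8]
 [ 1.1  0.4]
 [ 1.4 -1.2]]
cut from case [532.29619748 152.52457467]
```

```bash
python3 -m jog '[{"x":32.75,"y":-21.0,"z":0,"az":1.66,"fingers":1},{"x":32.75,"y":-21.0,"z":0,"az":1.66,"fingers":1},{"x":32.75,"y":-21.0,"z":0,"az":1.66,"fingers":1},{"x":32.75,"y":-21.0,"z":0,"az":1.66,"fingers":1},{"x":32.75,"y":-21.0,"z":0,"az":1.66,"fingers":1},{"x":32.75,"y":-21.0,"z":0,"az":1.66,"fingers":1},{"x":32.75,"y":-21.0,"z":0,"az":1.66,"fingers":1},{"x":32.75,"y":-21.0,"z":0,"az":1.66,"fingers":1},{"x":32.75,"y":-21.0,"z":0,"az":1.66,"fingers":1},{"x":32.75,"y":-21.0,"z":0,"az":1.66,"fingers":1},{"x":32.75,"y":-21.0,"z":0,"az":1.66,"fingers":1},{"x":32.75,"y":-21.0,"z":0,"az":1.66,"fingers":1}]' 60
python3 - <<'E'
from h import *
s=status.get_state();f=save('wrist','w1');f['pos']=s['eef_pos'];f['rot']=s['tcp_rot'];np.save('pics/w1.npy',f,allow_pickle=True);print(s['t'],s['eef_pos'],s['tcp_rot'])
E
```

```text
0.1 [ 225.61368907 -582.16216032  208.62996089] [-3.13984146e+00  1.30050516e-04  3.69884603e-01]invalid input
```

View pics/w1.png

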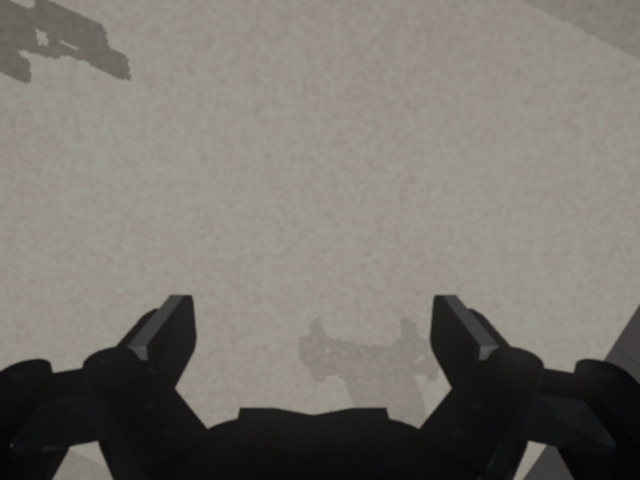

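The move was refused as invalid input, so the picture only shows bare bench at the start pose. The cause is probably that every key must be present.

```bash
python3 -m jog '[{"ax":0,"ay":0,"az":1.66,"x":32.75,"y":-21.0,"z":0,"fingers":1},{"ax":0,"ay":0,"az":1.66,"x":32.75,"y":-21.0,"z":0,"fingers":1},{"ax":0,"ay":0,"az":1.66,"x":32.75,"y":-21.0,"z":0,"fingers":1},{"ax":0,"ay":0,"az":1.66,"x":32.75,"y":-21.0,"z":0,"fingers":1},{"ax":0,"ay":0,"az":1.66,"x":32.75,"y":-21.0,"z":0,"fingers":1},{"ax":0,"ay":0,"az":1.66,"x":32.75,"y":-21.0,"z":0,"fingers":1},{"ax":0,"ay":0,"az":1.66,"x":32.75,"y":-21.0,"z":0,"fingers":1},{"ax":0,"ay":0,"az":1.66,"x":32.75,"y":-21.0,"z":0,"fingers":1},{"ax":0,"ay":0,"az":1.66,"x":32.75,"y":-21.0,"z":0,"fingers":1},{"ax":0,"ay":0,"az":1.66,"x":32.75,"y":-21.0,"z":0,"fingers":1},{"ax":0,"ay":0,"az":1.66,"x":32.75,"y":-21.0,"z":0,"fingers":1},{"ax":0,"ay":0,"az":1.66,"x":32.75,"y":-21.0,"z":0,"fingers":1}]' 60
python3 - <<'E'
from h import *
s=status.get_state();f=save('wrist','w2');f['pos']=s['eef_pos'];f['rot']=s['tcp_rot'];np.save('pics/w2.npy',f,allow_pickle=True);print(s['t'],s['eef_pos'],s['tcp_rot'])
E
```

```text
t: 1.15
eef_pos: [455.6, -267.8, 209.2]
tcp_rot: [-3.141, 0.001, 0.343]
force: [-0.4, -0.2, -0.9]
opening: 85.8
1.15 [ 455.59787938 -267.80644651  209.19275993] [-3.14138492e+00  6.05203630e-04  3.43364792e-01]
```

View pics/w2.png

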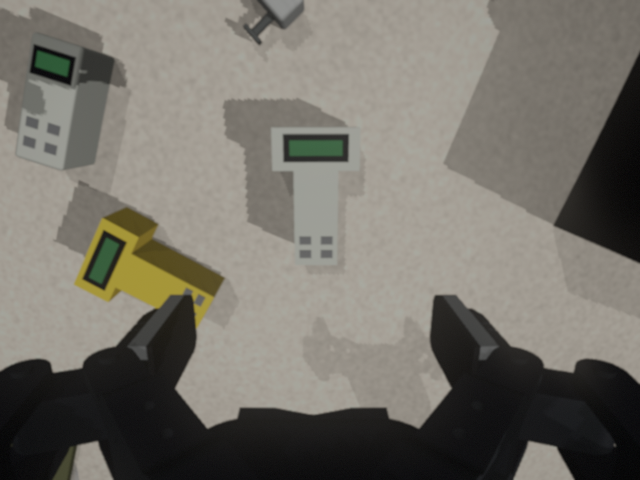

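The wrist view shows the cream T, with head corners at about (271,127), (361,127), (360,171) and (271,171). The handle end is at (295,264) to (338,265). I'll cross-check this against the top-camera fit.

Run:
```python
from h import *
f=load('w2')
px=[(271,127),(361,127),(360,171),(271,171),(295,264),(338,265)]
m=[(64,35),(64,-35),(30,-35),(30,35),(-50,18),(-50,-18)]
P=[onplane(f,u,v,54) for u,v in px]; print(fit2(m,P))
im=f['frame'][:,:,::-1]; cv2.imwrite('pics/c3.png',cv2.resize(im[110:280,240:400],None,fx=3.5,fy=3.5,interpolation=cv2.INTER_CUBIC))
```

```text
(array([ 458.06593112, -270.98336462]), np.float64(0.34792841137069924), array([[ 0. , -0. ],
       [-0.2, -0.2],
       [-0.3, -0.4],
       [-0.5,  0.9],
       [ 0.9,  0.4],
       [ 0.1, -0.6]]))
```

View pics/c3.png

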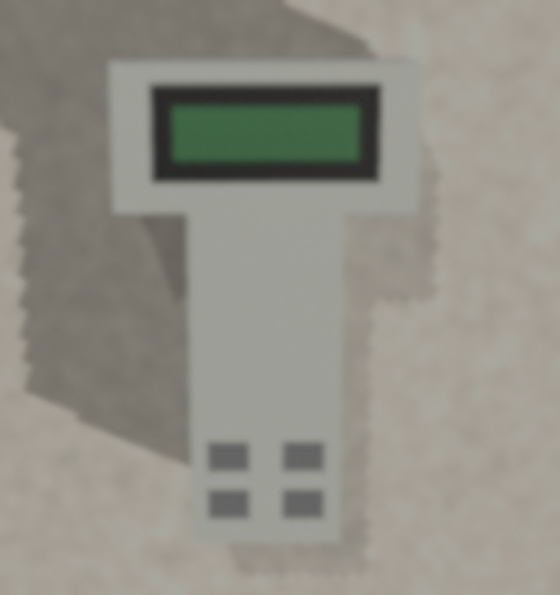

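Both agree within 4 mm. I'll use the wrist estimate and measure the cutout with the same camera, so its bias cancels. Descending now.

```bash
python3 -m jog '[{"ax":0,"ay":0,"az":-0.3,"x":0.15,"y":0.3,"z":3,"fingers":1},{"ax":0,"ay":0,"az":-0.3,"x":0.15,"y":0.3,"z":6,"fingers":1},{"ax":0,"ay":0,"az":-0.3,"x":0.15,"y":0.3,"z":9,"fingers":1},{"ax":0,"ay":0,"az":-0.3,"x":0.15,"y":0.3,"z":12,"fingers":1},{"ax":0,"ay":0,"az":-0.3,"x":0.15,"y":0.3,"z":14,"fingers":1},{"ax":0,"ay":0,"az":-0.3,"x":0.15,"y":0.3,"z":16,"fingers":1},{"ax":0,"ay":0,"az":-0.3,"x":0.15,"y":0.3,"z":17.5,"fingers":1},{"ax":0,"ay":0,"az":-0.3,"x":0.15,"y":0.3,"z":18.3,"fingers":1},{"ax":0,"ay":0,"az":-0.3,"x":0.15,"y":0.3,"z":18.5,"fingers":1},{"ax":0,"ay":0,"az":-0.3,"x":0.15,"y":0.3,"z":18.5,"fingers":1}]'
python3 -c "
from h import *
save('wrist','w3')"
```

```text
t: 2.03
eef_pos: [457.0, -272.1, 24.2]
tcp_rot: [3.141, 0.001, 0.344]
force: [-0.0, -0.4, 0.2]
opening: 85.5
```

View pics/w3.png

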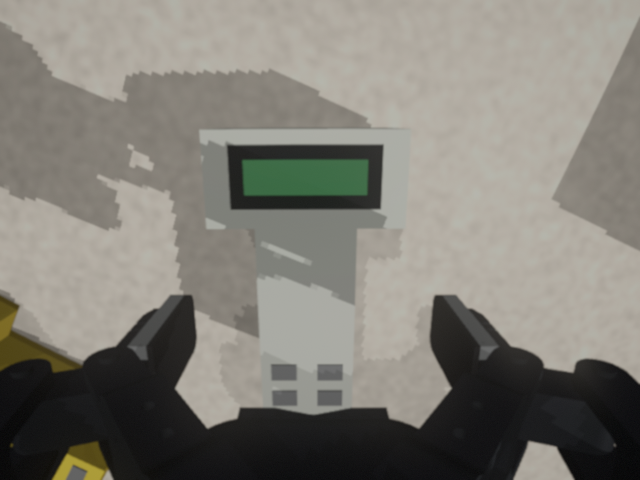

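The fingers straddle the handle, which is centred at about column 307 with the finger centre at 314. Closing.

```bash
python3 -m jog '[{"ax":0,"ay":0,"az":0,"x":0,"y":0,"z":0,"fingers":-1},{"ax":0,"ay":0,"az":0,"x":0,"y":0,"z":0,"fingers":-1},{"ax":0,"ay":0,"az":0,"x":0,"y":0,"z":0,"fingers":-1},{"ax":0,"ay":0,"az":0,"x":0,"y":0,"z":0,"fingers":-1},{"ax":0,"ay":0,"az":0,"x":0,"y":0,"z":0,"fingers":-1},{"ax":0,"ay":0,"az":0,"x":0,"y":0,"z":0,"fingers":-1},{"ax":0,"ay":0,"az":0,"x":0,"y":0,"z":0,"fingers":-1},{"ax":0,"ay":0,"az":0,"x":0,"y":0,"z":0,"fingers":-1},{"ax":0,"ay":0,"az":0,"x":0,"y":0,"z":0,"fingers":-1},{"ax":0,"ay":0,"az":0,"x":0,"y":0,"z":0,"fingers":-1}]' 60
python3 - <<'E'
from h import *
s=status.get_state();f=save('wrist','w4');f['pos']=s['eef_pos'];f['rot']=s['tcp_rot'];np.save('pics/w4.npy',f,allow_pickle=True);print(s['t'],s['eef_pos'],s['tcp_rot'],s['opening'],s['force'])
E
```

```text
t: 2.92
eef_pos: [458.0, -270.7, 25.3]
tcp_rot: [3.141, -0.0, 0.346]
force: [-0.5, 1.7, 6.3]
opening: 33.6
2.9167 [ 457.97473247 -270.72786195   25.26113275] [ 3.14115636e+00 -4.32010291e-04  3.46409220e-01] 33.61329421407985 [-0.45848367  1.69111594  6.29000222]
```

View pics/w4.png

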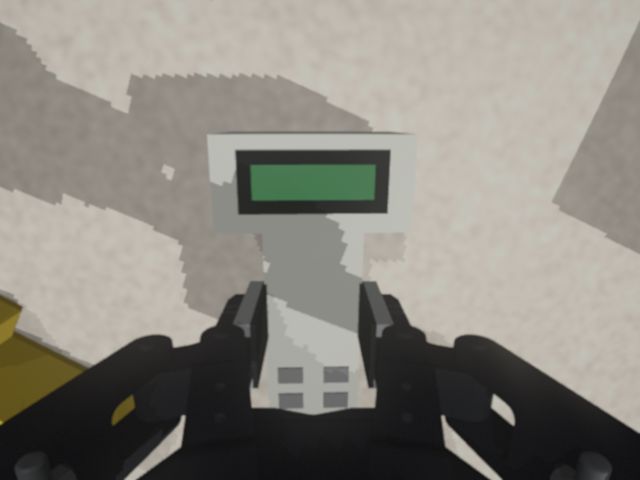

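```bash
python3 -m jog '[{"ax":0,"ay":0,"az":0,"x":0,"y":0,"z":-0.5,"fingers":-1},{"ax":0,"ay":0,"az":0,"x":0,"y":0,"z":-1.5,"fingers":-1},{"ax":0,"ay":0,"az":0,"x":0,"y":0,"z":-3.5,"fingers":-1},{"ax":0,"ay":0,"az":0,"x":0,"y":0,"z":-6,"fingers":-1},{"ax":0,"ay":0,"az":0,"x":0,"y":0,"z":-9,"fingers":-1},{"ax":0,"ay":0,"az":0,"x":0,"y":0,"z":-11,"fingers":-1},{"ax":0,"ay":0,"az":0,"x":0,"y":0,"z":-12.5,"fingers":-1},{"ax":0,"ay":0,"az":0,"x":0,"y":0,"z":-13,"fingers":-1},{"ax":0,"ay":0,"az":0,"x":0,"y":0,"z":-13,"fingers":-1},{"ax":0,"ay":0,"az":0,"x":0,"y":0,"z":-13,"fingers":-1}]'
python3 - <<'E'
from h import *
s=status.get_state();f=save('wrist','w5');f['pos']=s['eef_pos'];f['rot']=s['tcp_rot'];np.save('pics/w5.npy',f,allow_pickle=True);print(s['t'],s['eef_pos'],s['tcp_rot'],s['opening'],s['force'])
A,o=cam2w(f)
for u,v in [(225,145),(400,145),(225,222),(400,222),(312,260)]: print(np.round(pt(f,u,v)-s['eef_pos'],1))
E
```

```text
t: 3.8
eef_pos: [457.3, -270.8, 154.1]
tcp_rot: [-3.141, 0.001, 0.346]
force: [-0.4, 0.2, -2.3]
opening: 33.9
3.8 [ 457.29636963 -270.75010481  154.14899683] [-3.14122324e+00  5.26623439e-04  3.46074549e-01] 33.927734924610206 [-0.42131858  0.20317172 -2.3469665 ]
[47.5 46.8 30.3]
[67.2 -8.  28. ]
[22.3 39.3 29.8]
[ 42.6 -18.6  27.5]
[18.7  5.9 27.6]
```

View pics/w5.png

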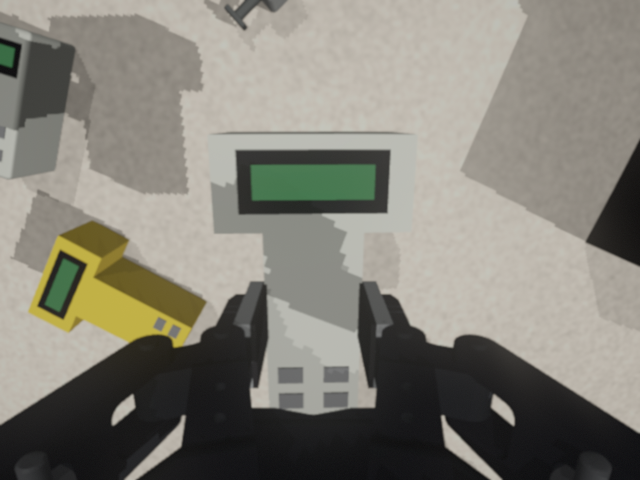

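Held level, and the force shows the 2.3 N weight. The head corners are at (209,134) and (416,133). I'll compute the in-hand pose and find a hover from which the wrist camera sees the cutout.

Run:
```python
from h import *
f=load('w5'); A,o=cam2w(f);Rt=R.from_euler('xyz',f['rot']).as_matrix()
print(np.round(f['hand_eye'],3),f['fx'],f['cx'],f['cy'],f['k1'])
px=[(209,134),(416,133),(413,233),(214,233)]; m=[(64,35),(64,-35),(30,-35),(30,35)]
P=[onplane(f,u,v,f['pos'][2]+29) for u,v in px]
t,th,r=fit2(m,P);print(t,th,r,'tool rel',Rt.T@(np.r_[t,f['pos'][2]]-f['pos']),th-f['rot'][2])
for u,v in [(320,5),(320,125),(0,5),(0,240),(200,240),(200,5)]:
    print((u,v),np.round(Rt.T@(onplane(f,u,v,30)-f['pos'])))
```

```text
[[   0.      -0.964   -0.266   67.021]
 [   1.       0.       0.       1.019]
 [  -0.      -0.266    0.964 -163.649]
 [   0.       0.       0.       1.   ]] 396.8075483278795 312.77226466836686 233.45259223338155 -0.050475184489123935
[ 457.95299821 -271.96663358] 0.3503415981181327 [[ 0.3 -0.6]
 [-0.2  0.8]
 [-0.1 -0.3]
 [ 0.   0. ]] tool rel [ 2.05042083e-01  1.36713595e+00 -6.13015749e-04] 0.004267049200484263
(320, 5) [144.   6. 124.]
(320, 125) [ 67.   6. 124.]
(0, 5) [ 149. -212.  124.]
(0, 240) [ -18. -243.  124.]
(200, 240) [-17. -84. 124.]
(200, 5) [145. -74. 124.]
```

```bash
python3 -m jog '[{"ax":0,"ay":0,"az":0.8,"x":0.8,"y":-1.3,"z":0,"fingers":-1},{"ax":0,"ay":0,"az":2.4,"x":2.4,"y":-3.9,"z":0,"fingers":-1},{"ax":0,"ay":0,"az":4,"x":4,"y":-6.5,"z":0,"fingers":-1},{"ax":0,"ay":0,"az":6,"x":6,"y":-9.7,"z":0,"fingers":-1},{"ax":0,"ay":0,"az":8,"x":8,"y":-12.9,"z":0,"fingers":-1},{"ax":0,"ay":0,"az":10,"x":10,"y":-16.1,"z":0,"fingers":-1},{"ax":0,"ay":0,"az":12,"x":12,"y":-19.4,"z":0,"fingers":-1},{"ax":0,"ay":0,"az":14,"x":14,"y":-22.6,"z":0,"fingers":-1},{"ax":0,"ay":0,"az":15.2,"x":15.3,"y":-24.7,"z":0,"fingers":-1},{"ax":0,"ay":0,"az":15.8,"x":16.1,"y":-25.9,"z":0,"fingers":-1},{"ax":0,"ay":0,"az":15.8,"x":16.1,"y":-25.9,"z":0,"fingers":-1},{"ax":0,"ay":0,"az":15.8,"x":16.1,"y":-25.9,"z":0,"fingers":-1}]'
python3 - <<'E'
from h import *
s=status.get_state();f=save('wrist','w6');f['pos']=s['eef_pos'];f['rot']=s['tcp_rot'];np.save('pics/w6.npy',f,allow_pickle=True);print(s['t'],s['eef_pos'],s['tcp_rot'],s['opening'],s['force'])
E
```

```text
t: 4.85
eef_pos: [520.5, 28.0, 153.2]
tcp_rot: [3.141, 0.003, 0.073]
force: [-0.6, -1.0, -2.4]
opening: 33.8
4.85 [520.54265143  27.99412648 153.19724289] [3.14115158e+00 2.53881230e-03 7.28994728e-02] 33.814314120011986 [-0.6063081  -1.01268695 -2.37615958]
```

View pics/w6.png

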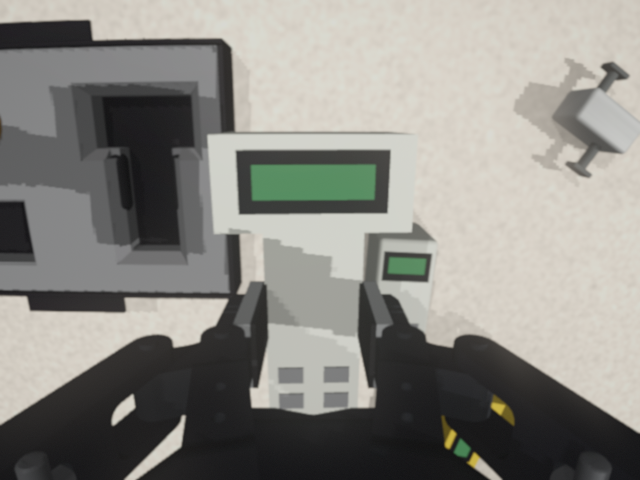

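Run:
```python
from h import *
f=load('w6'); im=f['frame'][:,:,::-1]; cv2.imwrite('pics/c4.png',cv2.resize(im[60:290,40:250],None,fx=2.6,fy=2.6,interpolation=cv2.INTER_CUBIC))
```

```text
(no output)
```

View pics/c4.png

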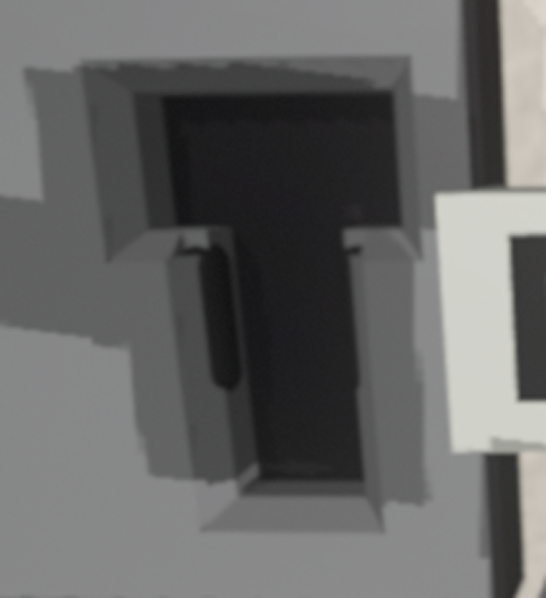

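The cutout's chamfer corners at insert level show in the crop: (82,64), (411,56), (421,258), (108,261), (201,530) and (385,530).

Run:
```python
from h import *
f=load('w6');Rt=R.from_euler('xyz',f['rot']).as_matrix()
px=[(82,64),(411,56),(421,258),(108,261),(201,530),(385,530)]
m=[(74,45),(74,-45),(20,-45),(20,45),(-60,28),(-60,-28)]
P=[onplane(f,40+u/2.6-.3,60+v/2.6-.3,30) for u,v in px]
t,th,r=fit2(m,P);print(t,th,r)
px=[(209,134),(416,133),(413,233),(214,233)]; m=[(64,35),(64,-35),(30,-35),(30,35)]
P=[onplane(f,u,v,f['pos'][2]+29) for u,v in px]
t2,th2,r2=fit2(m,P);print(t2,th2)
d=t-t2;print('shift tool',Rt.T@np.r_[d,0],'az',-np.degrees(th-th2))
```

```text
[534.59503641 151.9802908 ] 0.07118940840940241 [[-1.4 -0.7]
 [-0.8  0. ]
 [ 0.4  0.9]
 [ 0.2 -0.6]
 [ 0.7  0. ]
 [ 0.9  0.4]]
[521.21204333  26.67743351] 0.07708526105188446
shift tool [ 2.24737993e+01 -1.23995268e+02 -1.11747643e-01] az 0.33780747304527514
```

Wrist and top cameras agree with the same offset as before, so I'll shift by the relative measurement and come down to just above the insert.

```bash
python3 -m jog '[{"ax":0,"ay":0,"az":0.1,"x":0.4,"y":-2,"z":0,"fingers":-1},{"ax":0,"ay":0,"az":0.3,"x":0.9,"y":-5,"z":0,"fingers":-1},{"ax":0,"ay":0,"az":0.3,"x":1.5,"y":-8,"z":0,"fingers":-1},{"ax":0,"ay":0,"az":0.3,"x":2,"y":-11,"z":0,"fingers":-1},{"ax":0,"ay":0,"az":0.3,"x":2.25,"y":-12.4,"z":0,"fingers":-1},{"ax":0,"ay":0,"az":0.3,"x":2.25,"y":-12.4,"z":1,"fingers":-1},{"ax":0,"ay":0,"az":0.3,"x":2.25,"y":-12.4,"z":3,"fingers":-1},{"ax":0,"ay":0,"az":0.3,"x":2.25,"y":-12.4,"z":5,"fingers":-1},{"ax":0,"ay":0,"az":0.3,"x":2.25,"y":-12.4,"z":7,"fingers":-1},{"ax":0,"ay":0,"az":0.3,"x":2.25,"y":-12.4,"z":8,"fingers":-1},{"ax":0,"ay":0,"az":0.3,"x":2.25,"y":-12.4,"z":8.3,"fingers":-1},{"ax":0,"ay":0,"az":0.3,"x":2.25,"y":-12.4,"z":8.3,"fingers":-1}]'
python3 - <<'E'
from h import *
s=status.get_state();f=save('wrist','w7');f['pos']=s['eef_pos'];f['rot']=s['tcp_rot'];np.save('pics/w7.npy',f,allow_pickle=True);print(s['t'],s['eef_pos'],s['tcp_rot'],s['opening'],s['force'])
save('top','top7')
E
```

```text
t: 5.9
eef_pos: [534.7, 150.8, 70.7]
tcp_rot: [3.14, 0.002, 0.063]
force: [-0.2, 0.0, -2.1]
opening: 33.8
5.9 [534.68916413 150.75482698  70.66717378] [3.14012818e+00 1.87107210e-03 6.31547344e-02] 33.75978569111414 [-0.2268994   0.04962489 -2.06477539]
```

View pics/w7.png

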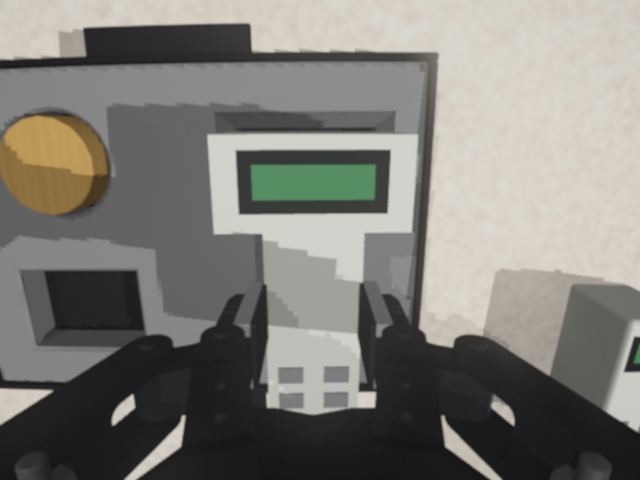

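The cutout's front chamfer edge shows from (215,111) to (395,111), above the head. Checking alignment from this view.

Run:
```python
from h import *
f=load('w7');Rt=R.from_euler('xyz',f['rot']).as_matrix()
T=lambda P:np.round(Rt.T@(P-f['pos']),1)
for u,v in [(215,111),(395,111)]: print('cut',T(onplane(f,u,v,30)))
for u,v in [(209,134),(416,133)]: print('head',T(onplane(f,u,v,f['pos'][2]+29)))
im=f['frame'][:,:,::-1]; cv2.imwrite('pics/c5.png',cv2.resize(im[90:250,190:450],None,fx=3,fy=3,interpolation=cv2.INTER_CUBIC))
```

```text
cut [ 74.  -47.3  40.5]
cut [74.  41.8 40.6]
head [ 64.4 -33.3 -29.2]
head [ 64.8  35.2 -29.1]
```

View pics/c5.png

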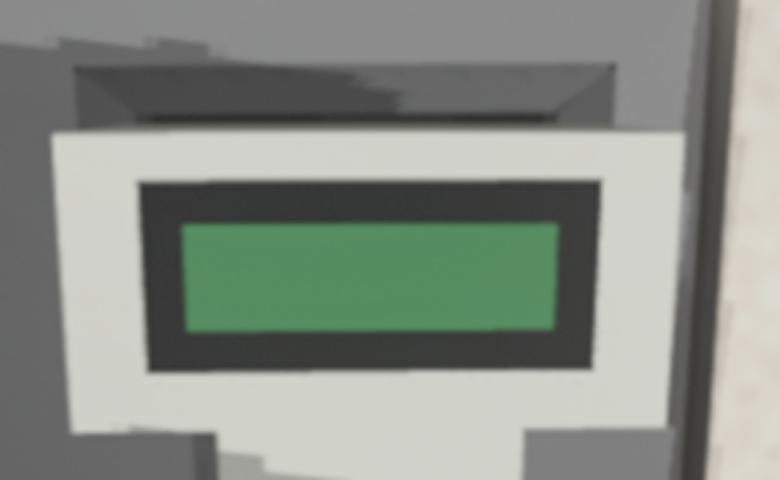

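The close view says the cutout is about 3.7 mm further toward -y in the tool frame, which disagrees with the earlier measurement. The top camera can arbitrate.

Run:
```python
from h import *
f=load('top7'); im=f['frame'][:,:,::-1]; cv2.imwrite('pics/c6.png',cv2.resize(im[170:280,190:290],None,fx=5.4,fy=5.4,interpolation=cv2.INTER_CUBIC))
w=load('w7')
for u in (218,225,232,390,400,408): print(u,pt(w,u,190)[2]-w['pos'][2])
w=load('w2')
for u in (276,280,352,356): print('bench',u,pt(w,u,150)[2])
```

```text
218 28.447352516763814
225 29.963933103227205
232 29.565367187924167
390 28.421117378629575
400 27.795176059887737
408 27.73683923943689
bench 276 53.00931041121544
bench 280 54.50249101214126
bench 352 52.31671749966904
bench 356 53.86971069204344
```

View pics/c6.png

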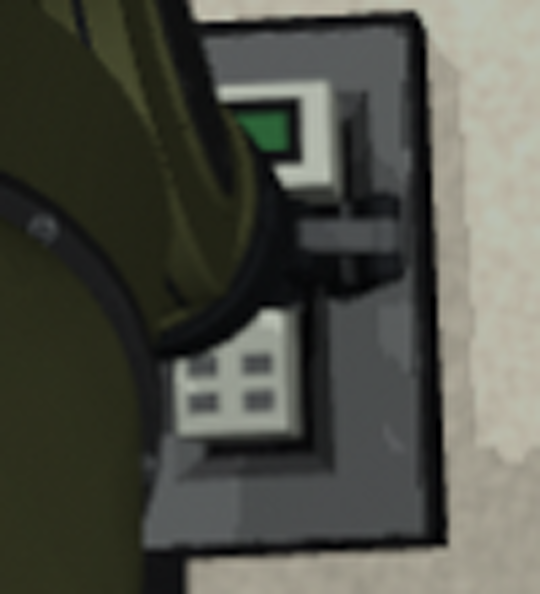

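Run:
```python
from h import *
f=load('top7')
g=lambda u,v,z:onplane(f,190+u/5.4-.4,170+v/5.4-.4,z)
m=[(64,-35),(30,-35),(-50,18),(-50,-18)]
print(*fit2(m,[g(*p,99.7) for p in [(334,84),(338,190),(175,437),(298,440)]]))
m=[(74,-45),(-60,-28),(-60,28)]
print(*fit2(m,[g(*p,30) for p in [(366,93),(333,473),(190,478)]]))
```

```text
[532.25567768 149.42245393] 0.05289686888205466 [[ 0.8  0.4]
 [-0.2 -0.2]
 [ 0.7  2.1]
 [-1.4 -2.2]]
[532.15222268 153.45404013] 0.08252270631840684 [[-1.5  0.6]
 [-0.2  2.6]
 [ 1.7 -3.2]]
```

The top camera agrees, since it needs about +4 mm in world y. I'll apply -3.5 mm in tool y and descend gently, watching the force.

```bash
python3 -m jog '[{"ax":0,"ay":0,"az":-0.3,"x":0,"y":-0.2,"z":0,"fingers":-1},{"ax":0,"ay":0,"az":-0.3,"x":0,"y":-0.35,"z":0,"fingers":-1},{"ax":0,"ay":0,"az":-0.3,"x":0,"y":-0.35,"z":0.5,"fingers":-1},{"ax":0,"ay":0,"az":-0.3,"x":0,"y":-0.35,"z":1,"fingers":-1},{"ax":0,"ay":0,"az":-0.3,"x":0,"y":-0.35,"z":1.4,"fingers":-1},{"ax":0,"ay":0,"az":-0.3,"x":0,"y":-0.35,"z":1.8,"fingers":-1},{"ax":0,"ay":0,"az":-0.3,"x":0,"y":-0.35,"z":2.1,"fingers":-1},{"ax":0,"ay":0,"az":-0.3,"x":0,"y":-0.35,"z":2.3,"fingers":-1},{"ax":0,"ay":0,"az":-0.3,"x":0,"y":-0.35,"z":2.4,"fingers":-1},{"ax":0,"ay":0,"az":-0.3,"x":0,"y":-0.35,"z":2.4,"fingers":-1}]'
python3 - <<'E'
from h import *
s=status.get_state();f=save('wrist','w8');f['pos']=s['eef_pos'];f['rot']=s['tcp_rot'];np.save('pics/w8.npy',f,allow_pickle=True);print(s['t'],s['eef_pos'],s['tcp_rot'],s['opening'],s['force'],s['torque'])
E
```

```text
t: 6.83
eef_pos: [534.8, 156.0, 47.1]
tcp_rot: [3.141, 0.0, 0.07]
force: [-0.3, -0.4, -2.0]
opening: 34.0
6.8333 [534.75610887 156.00811465  47.07193343] [3.14137906e+00 4.16671616e-04 7.02782035e-02] 34.010109086368146 [-0.34561452 -0.40301329 -2.01983441] [0.02836361 0.01325162 0.00199865]
```

View pics/w8.png

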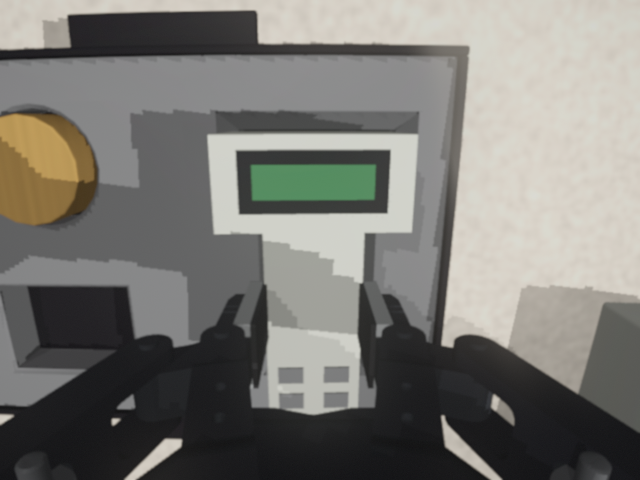

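Run:
```python
from h import *
f=load('w8');Rt=R.from_euler('xyz',f['rot']).as_matrix()
T=lambda P:np.round(Rt.T@(P-f['pos']),1)
for u,v in [(215,111),(418,111)]: print('cut',T(onplane(f,u,v,30)))
for u,v in [(209,134),(416,133)]: print('head',T(onplane(f,u,v,f['pos'][2]+29)))
print(status.get_state()['eef_pos'])
```

```text
cut [ 73.2 -41.8  17. ]
cut [73.3 47.3 17.1]
head [ 64.4 -33.3 -29. ]
head [ 64.7  35.3 -29. ]
[534.88628256 156.08186998  47.290097  ]
```

The arm had been lagging, so it now overshoots slightly: about +1.7 mm in tool y and -1 mm in x to correct. I'll correct that and ease onto the ribs.

```bash
python3 -m jog '[{"ax":0,"ay":0,"az":0,"x":-0.08,"y":0.16,"z":0,"fingers":-1},{"ax":0,"ay":0,"az":0,"x":-0.08,"y":0.16,"z":0,"fingers":-1},{"ax":0,"ay":0,"az":0,"x":-0.08,"y":0.16,"z":0.1,"fingers":-1},{"ax":0,"ay":0,"az":0,"x":-0.08,"y":0.16,"z":0.25,"fingers":-1},{"ax":0,"ay":0,"az":0,"x":-0.08,"y":0.16,"z":0.4,"fingers":-1},{"ax":0,"ay":0,"az":0,"x":-0.08,"y":0.16,"z":0.5,"fingers":-1},{"ax":0,"ay":0,"az":0,"x":-0.08,"y":0.16,"z":0.5,"fingers":-1}]'
python3 - <<'E'
from h import *
s=status.get_state();f=save('wrist','w9');f['pos']=s['eef_pos'];f['rot']=s['tcp_rot'];np.save('pics/w9.npy',f,allow_pickle=True);print(s['t'],s['eef_pos'],s['tcp_rot'],s['opening'],s['force'],s['torque'])
E
```

```text
t: 7.47
eef_pos: [534.0, 154.4, 42.1]
tcp_rot: [3.141, 0.001, 0.07]
force: [0.4, 0.0, -2.5]
opening: 34.0
7.4667 [533.99343769 154.41453317  42.07663202] [3.14141178e+00 5.17964909e-04 7.03685041e-02] 33.96103647523326 [ 0.41508409  0.01385379 -2.5484777 ] [ 0.03022601  0.03809951 -0.03698683]
```

View pics/w9.png

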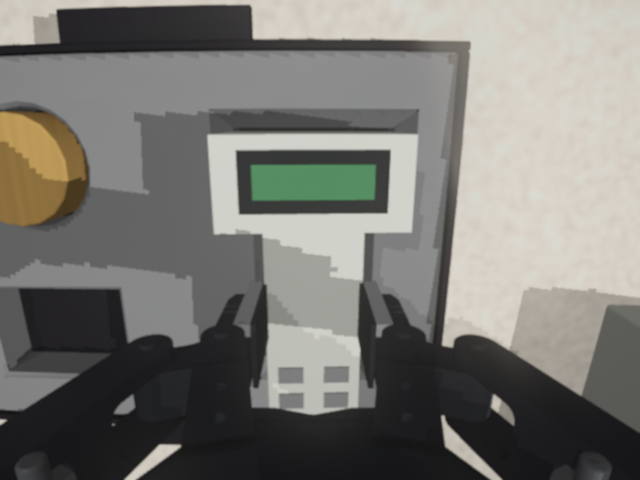

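Centred now, with the chamfer at columns 209 to 418 and the head at 209 to 416. There's no contact force. Continuing.

```bash
python3 -m jog '[{"ax":0,"ay":0,"az":0,"x":0,"y":0,"z":0.1,"fingers":-1},{"ax":0,"ay":0,"az":0,"x":0,"y":0,"z":0.2,"fingers":-1},{"ax":0,"ay":0,"az":0,"x":0,"y":0,"z":0.3,"fingers":-1},{"ax":0,"ay":0,"az":0,"x":0,"y":0,"z":0.35,"fingers":-1},{"ax":0,"ay":0,"az":0,"x":0,"y":0,"z":0.4,"fingers":-1},{"ax":0,"ay":0,"az":0,"x":0,"y":0,"z":0.4,"fingers":-1},{"ax":0,"ay":0,"az":0,"x":0,"y":0,"z":0.4,"fingers":-1}]'
```

```text
t: 8.1
eef_pos: [534.3, 153.6, 38.4]
tcp_rot: [3.141, -0.0, 0.07]
force: [-0.2, -2.5, -0.2]
opening: 33.7
```

```bash
python3 -m jog '[{"ax":0,"ay":0,"az":0,"x":0,"y":0.05,"z":0.05,"fingers":-1},{"ax":0,"ay":0,"az":0,"x":0,"y":0.05,"z":0.1,"fingers":-1},{"ax":0,"ay":0,"az":0,"x":0,"y":0.05,"z":0.1,"fingers":-1},{"ax":0,"ay":0,"az":0,"x":0,"y":0.05,"z":0.1,"fingers":-1}]'
```

```text
t: 8.43
eef_pos: [534.4, 153.4, 37.5]
tcp_rot: [3.141, -0.0, 0.07]
force: [1.1, -5.1, 2.7]
opening: 33.8
```

It's resting on the ribs, with net upward support. Releasing, then rising straight up.

```bash
python3 -m jog '[{"ax":0,"ay":0,"az":0,"x":0,"y":0,"z":0,"fingers":0.3},{"ax":0,"ay":0,"az":0,"x":0,"y":0,"z":0,"fingers":0.5},{"ax":0,"ay":0,"az":0,"x":0,"y":0,"z":0,"fingers":0.5},{"ax":0,"ay":0,"az":0,"x":0,"y":0,"z":0,"fingers":0.5},{"ax":0,"ay":0,"az":0,"x":0,"y":0,"z":0,"fingers":0.5},{"ax":0,"ay":0,"az":0,"x":0,"y":0,"z":-1,"fingers":0.5},{"ax":0,"ay":0,"az":0,"x":0,"y":0,"z":-3,"fingers":0.5},{"ax":0,"ay":0,"az":0,"x":0,"y":0,"z":-5.5,"fingers":0.5},{"ax":0,"ay":0,"az":0,"x":0,"y":0,"z":-7.5,"fingers":0.5},{"ax":0,"ay":0,"az":0,"x":0,"y":0,"z":-8,"fingers":0.5},{"ax":0,"ay":0,"az":0,"x":0,"y":0,"z":-8,"fingers":0.5}]'
python3 - <<'E'
from h import *
s=status.get_state();f=save('wrist','w10');f['pos']=s['eef_pos'];f['rot']=s['tcp_rot'];np.save('pics/w10.npy',f,allow_pickle=True);print(s['t'],s['eef_pos'],s['tcp_rot'],s['opening'],s['force'])
E
```

```text
t: 9.35
eef_pos: [535.6, 154.4, 119.5]
tcp_rot: [-3.14, -0.004, 0.07]
force: [0.6, -0.2, -0.1]
opening: 64.0
9.35 [535.58577068 154.43974672 119.51774033] [-3.1404818  -0.00407598  0.07032059] 64.0211814832888 [ 0.61472304 -0.23578888 -0.06586323]
```

View pics/w10.png

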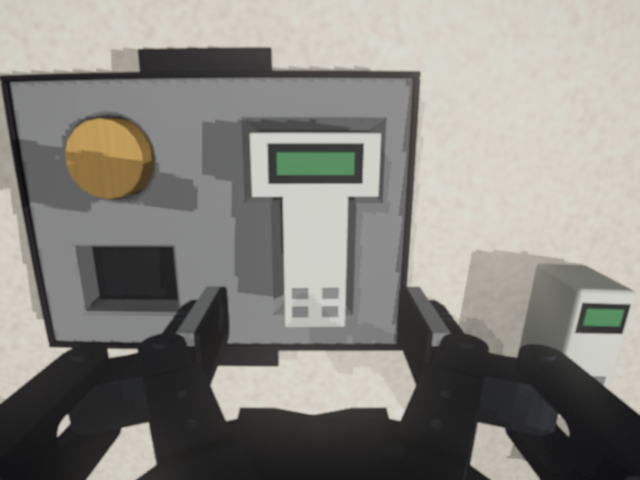

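The meter sits in the cutout, with its head at (249 to 382,132) inside the chamfer and the gripper clear. I'll close the fingers and approach for the press. Its top should be at about 67 now and at 58 when seated.

```bash
python3 -c "
from h import *
f=load('w10')
for u,v in [(260,160),(370,160),(316,210),(300,310),(334,310)]: print(np.round(pt(f,u,v),1))"
python3 -m jog '[{"ax":0,"ay":0,"az":0,"x":0,"y":0,"z":0,"fingers":-1},{"ax":0,"ay":0,"az":0,"x":0,"y":0,"z":0,"fingers":-1},{"ax":0,"ay":0,"az":0,"x":0,"y":0,"z":0,"fingers":-1},{"ax":0,"ay":0,"az":0,"x":0,"y":0,"z":0,"fingers":-1},{"ax":0,"ay":0,"az":0,"x":0,"y":0,"z":0,"fingers":-1},{"ax":0,"ay":0,"az":0,"x":0,"y":0,"z":0,"fingers":-1},{"ax":0,"ay":0,"az":0,"x":0,"y":0,"z":0.5,"fingers":-1},{"ax":0,"ay":0,"az":0,"x":0,"y":0,"z":1.5,"fingers":-1},{"ax":0,"ay":0,"az":0,"x":0,"y":0,"z":2.8,"fingers":-1},{"ax":0,"ay":0,"az":0,"x":0,"y":0,"z":3.8,"fingers":-1},{"ax":0,"ay":0,"az":0,"x":0,"y":0,"z":4.2,"fingers":-1},{"ax":0,"ay":0,"az":0,"x":0,"y":0,"z":4.2,"fingers":-1}]' 20
```

```text
[582.5 185.3  66.7]
[586.6 125.7  64.8]
[557.  153.1  66. ]
[495.3 158.2  66. ]
[497.  137.9  66.4]
t: 10.4
eef_pos: [533.2, 153.6, 73.9]
tcp_rot: [3.141, 0.003, 0.07]
force: [-0.1, 0.8, -0.6]
opening: -0.0
```

```bash
python3 -m jog '[{"ax":0,"ay":0,"az":0,"x":0,"y":0,"z":0.3,"fingers":-1},{"ax":0,"ay":0,"az":0,"x":0,"y":0,"z":0.6,"fingers":-1},{"ax":0,"ay":0,"az":0,"x":0,"y":0,"z":0.8,"fingers":-1},{"ax":0,"ay":0,"az":0,"x":0,"y":0,"z":1.0,"fingers":-1},{"ax":0,"ay":0,"az":0,"x":0,"y":0,"z":1.1,"fingers":-1},{"ax":0,"ay":0,"az":0,"x":0,"y":0,"z":1.2,"fingers":-1},{"ax":0,"ay":0,"az":0,"x":0,"y":0,"z":1.2,"fingers":-1}]'
```

```text
t: 10.98
eef_pos: [534.2, 153.9, 63.3]
tcp_rot: [3.142, -0.0, 0.07]
force: [-0.4, 0.5, -0.5]
opening: 0.1
```

```bash
python3 -m jog '[{"ax":0,"ay":0,"az":0,"x":0,"y":0,"z":0.1,"fingers":-1},{"ax":0,"ay":0,"az":0,"x":0,"y":0,"z":0.2,"fingers":-1},{"ax":0,"ay":0,"az":0,"x":0,"y":0,"z":0.3,"fingers":-1},{"ax":0,"ay":0,"az":0,"x":0,"y":0,"z":0.3,"fingers":-1}]'
```

```text
t: 11.32
eef_pos: [534.2, 153.9, 60.2]
tcp_rot: [3.141, 0.0, 0.07]
force: [0.8, -0.6, 0.2]
opening: -0.2
```

Run:
```python
from h import *
save('wrist','w11');save('scene','s11');print(status.get_state()['force'],status.get_state()['eef_pos'])
```

```text
[ 0.15238664 -0.61893949 -0.17861316] [534.21619271 153.94503548  60.33945632]
```

View pics/w11.png

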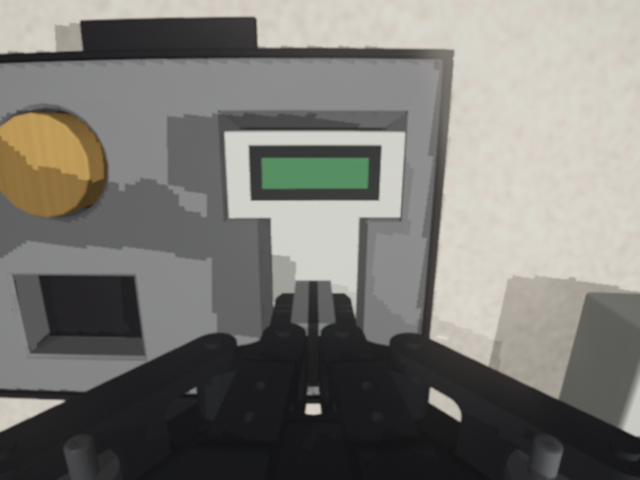

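View pics/s11.png

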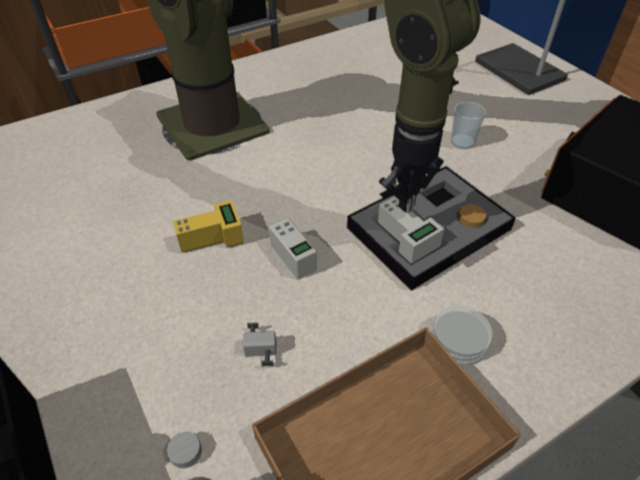

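Run:
```python
from h import *
s=status.get_state();f=load('w11');f['pos']=s['eef_pos'];f['rot']=s['tcp_rot']
for u,v in [(236,170),(395,170),(236,205),(395,205),(300,240),(340,240),(200,100),(425,150),(170,200)]:
    A,o=cam2w(f); z=np.median(f['z_map'][v-3:v+4,u-3:u+4]);print((u,v),np.round(o+A@(ray(f,u,v)*z),1))
```

```text
(236, 170) [582.1 186.6  66.9]
(395, 170) [586.3 123.6  65.2]
(236, 205) [568.  186.3  66.9]
(395, 205) [572.2 121.9  65.2]
(300, 240) [555.  159.6  66.4]
(340, 240) [556.  143.   65.9]
(200, 100) [609.1 211.2  29.4]
(425, 150) [593.6 102.5  29.2]
(170, 200) [560.2 226.4  29.2]
```

Depth says the top is still at about 66.5, so it's unseated and level, and the tips haven't touched yet. I'll continue down in small steps, watching the force.

```bash
python3 -m jog '[{"ax":0,"ay":0,"az":0,"x":0,"y":0,"z":0.1,"fingers":-1},{"ax":0,"ay":0,"az":0,"x":0,"y":0,"z":0.2,"fingers":-1},{"ax":0,"ay":0,"az":0,"x":0,"y":0,"z":0.2,"fingers":-1}]'; python3 -m jog '[{"ax":0,"ay":0,"az":0,"x":0,"y":0,"z":0.1,"fingers":-1},{"ax":0,"ay":0,"az":0,"x":0,"y":0,"z":0.2,"fingers":-1},{"ax":0,"ay":0,"az":0,"x":0,"y":0,"z":0.2,"fingers":-1}]'
```

```text
t: 11.67
eef_pos: [534.1, 153.9, 58.2]
tcp_rot: [3.141, 0.0, 0.07]
force: [-0.2, 0.3, 0.6]
opening: 0.4
t: 11.92
eef_pos: [534.1, 153.9, 56.2]
tcp_rot: [3.141, 0.0, 0.07]
force: [0.1, 0.3, 0.2]
opening: -0.1
```

Run:
```python
from h import *
s=status.get_state();f=save('wrist','w12');f['pos']=s['eef_pos'];f['rot']=s['tcp_rot']
for u,v in [(236,170),(395,170),(290,240),(340,240),(302,288),(325,288),(314,270),(302,310),(325,320),(302,330)]:
    A,o=cam2w(f); z=np.median(f['z_map'][v-1:v+2,u-1:u+2]);print((u,v),np.round(o+A@(ray(f,u,v)*z),1))
im=f['frame'][:,:,::-1]; cv2.imwrite('pics/c7.png',cv2.resize(im[200:360,220:410],None,fx=3.7,fy=3.7,interpolation=cv2.INTER_CUBIC))
```

```text
(236, 170) [582.5 185.8  67. ]
(395, 170) [586.6 124.6  65.5]
(290, 240) [555.7 163.5  66.1]
(340, 240) [557.  143.4  65.6]
(302, 288) [544.8 157.4  88.3]
(325, 288) [545.5 149.2  88.7]
(314, 270) [543.5 152.9  66. ]
(302, 310) [544.8 157.  105.8]
(325, 320) [545.3 149.9 112.5]
(302, 330) [546.  156.7 120.5]
```

View pics/c7.png

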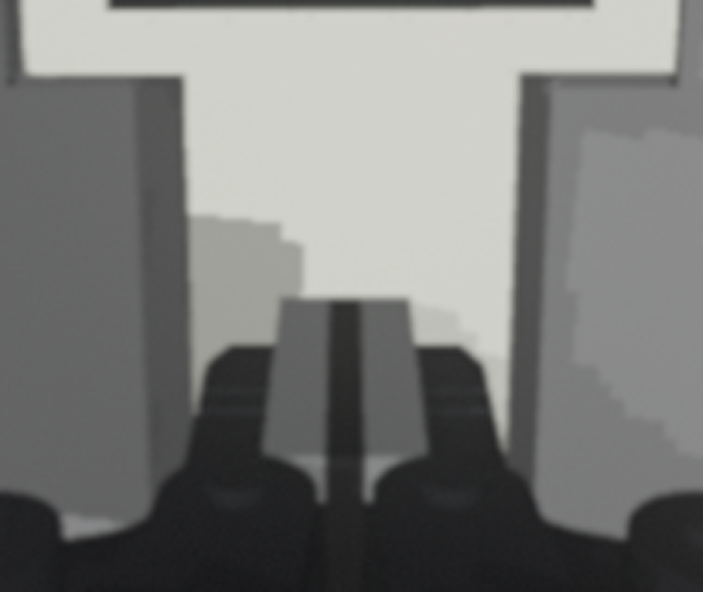

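Run:
```python
from h import *
f=load('w12');H=np.array(f['hand_eye'])
for v in (279,281,283,290,310,330):
    d=H[:3,:3]@ray(f,302,v)
    for xp in (11,):
        k=(xp-H[0,3])/d[0]; print(v,np.round(H[:3,3]+k*d,1), 'depth-based',np.round(H[:3,3]+d*f['z_map'][v,302],1))
```

```text
279 [ 11.   -3.  -23.9] depth-based [ 5.2 -3.4 -9.5]
281 [ 11.   -2.9 -25.9] depth-based [ 11.5  -2.9 -27.1]
283 [ 11.   -2.9 -27.8] depth-based [ 11.4  -2.8 -28.7]
290 [ 11.   -2.7 -34.2] depth-based [ 10.9  -2.7 -34.1]
310 [ 11.   -2.3 -49.9] depth-based [ 11.5  -2.3 -50.9]
330 [ 11.   -2.  -62.5] depth-based [ 12.   -1.9 -64.4]
```

The image puts the visible fingertips about 25 mm behind the reported TCP, so they're still about 16 mm above the meter. That disagrees with the tool description, so I'll keep descending by force.

```bash
python3 -m jog '[{"ax":0,"ay":0,"az":0,"x":0,"y":0,"z":0.2,"fingers":-1},{"ax":0,"ay":0,"az":0,"x":0,"y":0,"z":0.4,"fingers":-1},{"ax":0,"ay":0,"az":0,"x":0,"y":0,"z":0.5,"fingers":-1},{"ax":0,"ay":0,"az":0,"x":0,"y":0,"z":0.5,"fingers":-1}]'; python3 -m jog '[{"ax":0,"ay":0,"az":0,"x":0,"y":0,"z":0.1,"fingers":-1},{"ax":0,"ay":0,"az":0,"x":0,"y":0,"z":0.3,"fingers":-1},{"ax":0,"ay":0,"az":0,"x":0,"y":0,"z":0.4,"fingers":-1},{"ax":0,"ay":0,"az":0,"x":0,"y":0,"z":0.4,"fingers":-1}]'
```

```text
t: 12.3
eef_pos: [534.0, 153.9, 51.0]
tcp_rot: [3.141, 0.001, 0.07]
force: [0.5, 0.3, 0.2]
opening: -0.1
t: 12.63
eef_pos: [534.1, 153.9, 47.1]
tcp_rot: [3.141, 0.0, 0.07]
force: [0.8, 0.1, -0.5]
opening: 0.4
```

```bash
python3 -m jog '[{"ax":0,"ay":0,"az":0,"x":0,"y":0,"z":0.1,"fingers":-1},{"ax":0,"ay":0,"az":0,"x":0,"y":0,"z":0.2,"fingers":-1},{"ax":0,"ay":0,"az":0,"x":0,"y":0,"z":0.3,"fingers":-1},{"ax":0,"ay":0,"az":0,"x":0,"y":0,"z":0.3,"fingers":-1}]'; python3 -m jog '[{"ax":0,"ay":0,"az":0,"x":0,"y":0,"z":0.1,"fingers":-1},{"ax":0,"ay":0,"az":0,"x":0,"y":0,"z":0.2,"fingers":-1},{"ax":0,"ay":0,"az":0,"x":0,"y":0,"z":0.2,"fingers":-1}]'
python3 - <<'E'
from h import *
s=status.get_state();f=save('wrist','w13');f['pos']=s['eef_pos'];f['rot']=s['tcp_rot']
A,o=cam2w(f)
for u,v in [(236,170),(395,170),(290,240),(340,240)]: print(np.round(pt(f,u,v),1))
E
```

```text
t: 12.97
eef_pos: [534.5, 154.4, 44.7]
tcp_rot: [-3.141, -0.001, 0.071]
force: [-0.4, 0.2, 3.5]
opening: 0.1
t: 13.22
eef_pos: [534.9, 154.5, 43.2]
tcp_rot: [-3.141, -0.002, 0.07]
force: [0.2, 0.7, 7.8]
opening: -0.0
[584.5 184.4  64.8]
[588.5 127.7  64.4]
[559.5 163.7  63.3]
[601.9 158.  206.9]
```

View pics/w13.png

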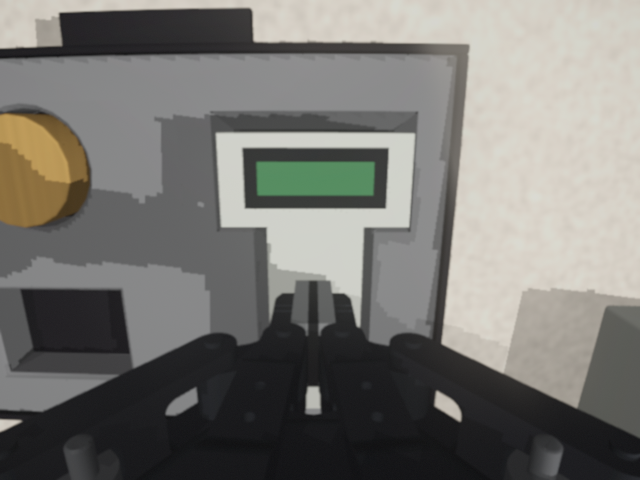

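Contact at last: 7.8 N and the meter is moving down. Continuing the press.

```bash
for i in 1; do python3 -m jog '[{"ax":0,"ay":0,"az":0,"x":0,"y":0,"z":0.1,"fingers":-1},{"ax":0,"ay":0,"az":0,"x":0,"y":0,"z":0.2,"fingers":-1},{"ax":0,"ay":0,"az":0,"x":0,"y":0,"z":0.2,"fingers":-1}]'; python3 -m jog '[{"ax":0,"ay":0,"az":0,"x":0,"y":0,"z":0.1,"fingers":-1},{"ax":0,"ay":0,"az":0,"x":0,"y":0,"z":0.2,"fingers":-1},{"ax":0,"ay":0,"az":0,"x":0,"y":0,"z":0.2,"fingers":-1}]'; done
```

```text
t: 13.52
eef_pos: [535.1, 154.5, 41.2]
tcp_rot: [-3.141, -0.002, 0.07]
force: [0.4, 0.8, 6.4]
opening: 0.3
t: 13.77
eef_pos: [535.0, 154.4, 38.8]
tcp_rot: [-3.141, -0.002, 0.07]
force: [0.3, -0.3, 4.6]
opening: -0.1
```

```bash
python3 -m jog '[{"ax":0,"ay":0,"az":0,"x":0,"y":0,"z":0.1,"fingers":-1},{"ax":0,"ay":0,"az":0,"x":0,"y":0,"z":0.2,"fingers":-1},{"ax":0,"ay":0,"az":0,"x":0,"y":0,"z":0.2,"fingers":-1}]'; python3 -m jog '[{"ax":0,"ay":0,"az":0,"x":0,"y":0,"z":0.1,"fingers":-1},{"ax":0,"ay":0,"az":0,"x":0,"y":0,"z":0.15,"fingers":-1},{"ax":0,"ay":0,"az":0,"x":0,"y":0,"z":0.15,"fingers":-1}]'
python3 - <<'E'
from h import *
s=status.get_state();f=save('wrist','w14');f['pos']=s['eef_pos'];f['rot']=s['tcp_rot']
for u,v in [(236,170),(395,170),(290,240),(425,130)]: print(np.round(pt(f,u,v),1))
E
```

```text
t: 14.02
eef_pos: [534.8, 154.4, 36.4]
tcp_rot: [-3.141, -0.001, 0.071]
force: [0.3, 1.0, 3.2]
opening: 0.1
t: 14.27
eef_pos: [534.9, 154.9, 36.2]
tcp_rot: [-3.14, -0.002, 0.071]
force: [-2.1, 1.9, 14.5]
opening: 0.2
[584.5 184.9  57.2]
[588.5 128.   57. ]
[559.7 164.1  57. ]
[603.5 111.6  29.7]
```

Bottomed out: the force rose to 14.5 N with the top at about 57 to 58, and it's level. Lifting clear and checking.

```bash
python3 -m jog '[{"ax":0,"ay":0,"az":0,"x":0,"y":0,"z":-0.5,"fingers":-1},{"ax":0,"ay":0,"az":0,"x":0,"y":0,"z":-2,"fingers":-1},{"ax":0,"ay":0,"az":0,"x":0,"y":0,"z":-5,"fingers":-1},{"ax":0,"ay":0,"az":0,"x":0,"y":0,"z":-8,"fingers":-1},{"ax":0,"ay":0,"az":0,"x":0,"y":0,"z":-10,"fingers":-1},{"ax":0,"ay":0,"az":0,"x":0,"y":0,"z":-11,"fingers":-1},{"ax":0,"ay":0,"az":0,"x":0,"y":0,"z":-11,"fingers":-1},{"ax":0,"ay":0,"az":0,"x":0,"y":0,"z":-11,"fingers":-1}]'
python3 - <<'E'
from h import *
s=status.get_state();f=save('wrist','w15');f['pos']=s['eef_pos'];f['rot']=s['tcp_rot'];np.save('pics/w15.npy',f,allow_pickle=True);print(s['t'],s['eef_pos'],s['force'])
E
```

```text
t: 14.98
eef_pos: [533.6, 153.6, 144.2]
tcp_rot: [3.141, 0.001, 0.07]
force: [0.5, 0.4, -0.3]
opening: -0.2
14.9833 [533.62754142 153.62759692 144.18377437] [ 0.52907239  0.35001028 -0.2600059 ]
```

View pics/w15.png

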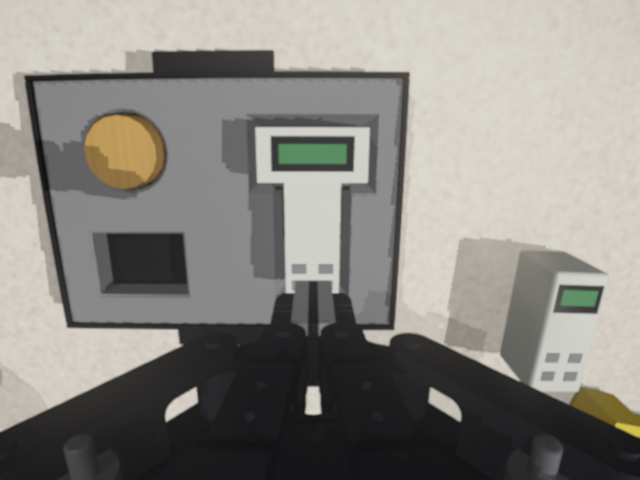

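Run:
```python
from h import *
f=load('w15')
for u,v in [(263,155),(362,155),(313,210),(290,280),(333,280),(385,220),(220,250)]: print(np.round(pt(f,u,v),1))
px=[(255,127),(370,127),(368,185),(257,185),(285,185),(342,185)];m=[(64,35),(64,-35),(30,-35),(30,35),(30,18),(30,-18)]
print(*fit2(m,[onplane(f,u,v,58) for u,v in px]))
```

```text
[580.3 186.8  57.6]
[584.7 125.4  57.6]
[547.6 153.3  57.1]
[498.  165.4  56.9]
[500.4 136.4  57.7]
[537.8 100.3  28.8]
[506.9 219.1  29.8]
[534.48294686 152.3803601 ] 0.07243135337939312 [[ 1.1  0.4]
 [ 1.   0.1]
 [-0.6  0.1]
 [-0.5  0.3]
 [-0.5 -0.4]
 [-0.6 -0.5]]
```

The meter is seated: its top is at about 57.5 mm (nominal 58), level, at (534.5, 152.4) with yaw 0.072. The cutout was measured at (534.6, 152.0) with yaw 0.071. The robot is clear, so I'm handing in.

```bash
python3 -c "
from cell import finish_job
print(finish_job())"
```

```text
the job is handed in; nothing more can be done
None
```

The cream T-shaped meter is seated in the T-shaped cutout the matching way round, and the job is handed in. I set it on the ribs, released it, pressed it home with closed fingertips and lifted the arm clear, all by about t = 15 s. The hand-in gave no verdict.

**Last checks**
- **Height and level:** the meter's top reads 57 to 58 mm above the bench at five points, against 58 mm nominal when seated. It is level within measurement noise.
- **Position:** its origin is within about 1 mm, and its yaw within about 0.002 rad, of the cutout as the wrist camera measured it.
- **Press force:** 14.5 N at the moment it bottomed out, just over the stated 6 to 12 N and well under the limits.
- **Clearance:** the tool was about 85 mm above the meter at hand-in, with force readings near zero.

**What disagreed or failed**
- **Rejected move:** the first move was refused as invalid input. It went through once every key was given in each row.
- **Camera offset:** the top and wrist cameras differed by a steady 2 to 3 mm. I aligned the meter and cutout relative to each other to cancel it.
- **Late fingertip contact:** the closed fingertips touched the meter only with the reported TCP about 20 mm below the meter's top, not at the TCP as described. I found contact by force instead.

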